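# Stack the module boards on the chassis and probe the test board

### The arm

A 6-joint arm with a two-finger parallel gripper is mounted at the origin on the work surface. World frame = base frame: x ahead of the robot, y to its left, z up, the work surface at z = 0. Lengths are in mm, angles in rad, forces in N, time in s.
With the tool pointing down it reaches from about 325 to 1000 mm from the base axis. Payload 5.1 kg.
Tool frame: the origin (TCP) lies midway between the tips of the shut fingers; the grasp point (between the pads) lies 19 mm behind it; z points along the fingers, y is the line along which they close (so a half turn about z gives the same grasp; the last joint's range is limited). The gripper opens to 85 mm and grips with 20 to 120 N. Pads are 22 mm wide; open, the fingers measure 114 mm over their backs; the gripper's body (76 mm by 85 mm) begins 54 mm behind the grasp point. The pads swing forward as they close: fully open they stand 13 mm farther back than shut.
Start: joints at [-1.403, 0.124, 1.65, -0, 1.367, -0.083], TCP at [161.284, -629.66, 231.322] pointing down, gripper open.
Joint ranges: [-2.61, 2.61], [-1.02, 2.33], [0.03, 2.71], [-1.35, 4.49], [0.32, 2.68], [-2.91, 2.91]. Speed limits (rad/s): [2.57, 2.57, 3.14, 3.14, 3.14, 3.14].

### API

Orientations are given as [roll, pitch, yaw] about the fixed x, y, z axes, in that order (R = Rz(yaw) Ry(pitch) Rx(roll)).
In Python, from plant import env gives the robot as it stands. Calls block until the motion is done:
- env.move_ptp(position, orientation): joint-space move of the TCP to a pose.
- env.move_straight(position, orientation=None, max_speed=150, f_stop=None): straight line of the TCP; orientation=None keeps the orientation; max_speed is the mean speed in mm/s. With f_stop (N) it stops when the force on the tool has changed by that much, and returns True; else False.
- env.set_joints(angles): joint-space move.
- env.open() and env.grab(f_grip=None): open the fingers fully, or close them until they stop; f_grip is the grip in N (None keeps the last).
- env.wait(seconds).
- env.solve_ik(position, orientation): joint angles nearest the present ones, or None.
- env.get_state(): the state.
- env.camera(name): name is "scene" or "top"; returns the picture (420x560x3 uint8, blue, green, red); there is no depth.
- env.camera_model(name): a dict with "vfov" (degrees; the focal length in pixels is half the picture's height over the tangent of half this angle, whatever the lens; pixels are square), "cx", "cy" (the principal point, pixels), "R" (3x3) and "t" (3): a world point X has camera coordinates R X + t. Camera axes: x right, y down, z forward; pixel columns grow to the right and rows downward; lengths in mm; the calibration is good to about 2 mm. A picture is of the moment at which its call begins. camera_model takes no time and is no camera call.
A pose or a line that the arm cannot do raises env.IKError and nothing moves.
- env.close_job(): hands the job in; it is judged then, once.
The state is a dict: "time_s": time; "qpos": joint angles; "joint_vel": joint speeds; "effort": joint torques, N m; "eef_pos": TCP position; "tool_rot": TCP orientation; "ft_force": force on the tool from outside, world axes, zero at the start; "wrist_torque": the same for the moment, N m; "gripper_width": opening from 0.0 (shut) to 1.0 (fully open); "grip_force": force on a finger pad.
Only numpy, scipy, OpenCV 4.12 (cv2) and the standard library are available. Lean on these libraries where they do the work, as an engineer would, in place of code of your own. Each camera call takes 0.05 s, during which the arm holds its last target. There are 200 camera calls.

### The job

Put every module board lying on the bench onto the chassis, lowered over its four standoff posts and pushed fully home, flat one upon another in any order, and then the test board (the one with two brass pads) on top of them. Then take the probe from its stand, touch its tip to the middle of the round pad and after that to the middle of the square pad, resting on each for about half a second, and hang the probe back in its stand as it was. Leave the cap, the jar and the screwdriver where they are.

Things in the scene. Friction and masses are not known exactly. Their poses are not given: they have to be found in the camera images.
- board1_mid (a point): first module board (all alike; some may be absent): green, 120 x 56 x 4 mm, low components in the middle of its top, four 9 mm holes at x = +-44, y = +-17 mm. Bars 10 mm high under its short ends hold its top 14 mm above what it rests on. The point is its centre, half-way through the 4 mm; x along the length, z up. Grip it by the long bare edges, 56 mm apart
- board2_mid (a point): second module board, alike in every way
- board3_mid (a point): third module board, alike in every way
- testboard_mid (a point): test board: green board of the same outline, holes and spacer bars as the module boards, but bare on top except for two brass pads standing 2 mm proud. The point is at its centre, half-way through its thickness; x along the length, z up
- pad_round (a point): centre of the top face of the round brass pad (12 mm across), on the test board's long centre line 22 mm from its centre toward its -x end
- pad_square (a point): centre of the top face of the square brass pad (12 x 12 mm), on the same line 22 mm toward the +x end
- chassis: fixed aluminium floor pan, 190 x 110 mm, 8 mm thick, with four steel posts, 6 mm thick, at x = +-44, y = +-17 mm, reaching 74 mm above the bench (the top 8 mm tapers to a 2.4 mm point). Grey socket strip, 36 mm high, across its +x end at x = 98 mm. Origin amid the posts at bench level; x along the long side of a seated board
- chassis_mid (a point): middle of the four posts on the pan's top face, 8 mm above the bench. The lowest seated board has its centre 12 mm above this point, each further board 14 mm higher; boards fit either way round
- stand: fixed probe stand: square frame on four legs, its 56 x 56 mm top plate at 70 mm above the bench with a 22 mm hole in its middle; origin on the bench below the hole
- stand_hole (a point): centre of the hole, at the top face of the stand's plate
- probe_tip (a point): tip of the hand probe (3 mm across), at the lower end of the probe's axis z, which points from the tip up to the handle; when hanging it is 15 mm above the bench
- probe_grip (a point): middle of the probe's round black handle (20 mm thick, 54 mm long). The probe is 115 mm long and hangs upright: a steel shaft 12 mm thick runs from the tip up to a collar (34 mm wide, 6 mm thick, its underside 55 mm above the tip) that rests on the stand; the handle is above the collar, and this point is 88 mm above the tip
- cap: black round cap, 54 mm wide, 24 mm high, bystander; origin at its underside
- jar: jar, 56 mm wide, 75 mm high, bystander; origin at its underside
- driver: screwdriver lying beyond the chassis, bystander; origin at its underside
Mind the look-alikes: they are no part of the job. Leave any purple or turquoise look-alike of the part that bears probe_tip alone. Of the things that look like the chassis, the larger one is meant.

How it is judged:
By the outcome, as a careful person would: the job done as asked, in the order asked, and still so for the second after the job is handed in, with the robot touching nothing.
Of board1, board2, board3 only 2 to 3 are there at a start; the rules pass over those that are not, and their reading is None.
At some moment in a run one of board1, board2, board3, testboard may be knocked a few centimetres aside while the robot is not near it.
It also fails if it takes over 210 s, if anything falls off the work surface, if the arm or the gripper's body presses on something with over 40 N, if the wrist force passes 120 N, or if a joint passes its speed limit or range.

## Working session

There is one attempt and no reset: what is moved stays moved. The work goes in short steps, each a Python script; the robot and the scene stay as the last script left them, time stands still between calls to the robot, and variables do not carry over. Pictures are saved under pics/ and viewed, at most 14 in all, crops included, and the job is handed in when it is done.

```bash
ls; mkdir -p pics; python3 - <<'E'
from plant import env
import cv2
for n in("scene","top"):
    cv2.imwrite(f"pics/{n}0.png",env.camera(n)); print(n,env.camera_model(n))
print(env.get_state())
E
```

```text
pics
scene {'vfov': 46.94713230824977, 'cx': 281.67773841640235, 'cy': 207.52057017307288, 'R': array([[ 0.70725932,  0.70684276,  0.01255256],
       [ 0.5909563 , -0.5813728 , -0.55926409],
       [-0.38801405,  0.40296275, -0.82889451]]), 't': array([-431.82522378, -279.80559089, 1240.50531818])}
top {'vfov': 47.192803716447166, 'cx': 284.0573215957156, 'cy': 216.203165585934, 'R': array([[ 1.08918126e-01, -9.94050408e-01, -7.92138952e-04],
       [-9.72000220e-01, -1.06335106e-01, -2.09543355e-01],
       [ 2.08212425e-01,  2.35930288e-02, -9.77799036e-01]]), 't': array([-49.86879108, 587.82801885, 992.65585748])}
{'time_s': 0.1, 'qpos': array([-1.40263551e+00,  1.24449379e-01,  1.65151475e+00, -1.49978648e-05,
        1.36751749e+00, -8.26087946e-02]), 'joint_vel': array([ 0.00034234, -0.00084036, -0.00312765, -0.00110159, -0.00092624,
        0.0005772 ]), 'effort': array([-5.01124578e-05, -4.24930966e+01, -3.66653895e+01, -4.93093148e-05,
        3.93980969e-03, -1.08969857e-05]), 'eef_pos': array([ 161.16783751, -629.13829819,  230.18321608]), 'tool_rot': array([-3.13970892e+00, -1.41234430e-04,  2.50772516e-01]), 'ft_force': array([0.00421951, 0.5942716 , 0.7461281 ]), 'wrist_torque': array([ 0.06461752, -0.01164018,  0.0386697 ]), 'grip_force': 0.0, 'gripper_width': 0.9979039220383576}
```

View pics/top0.png

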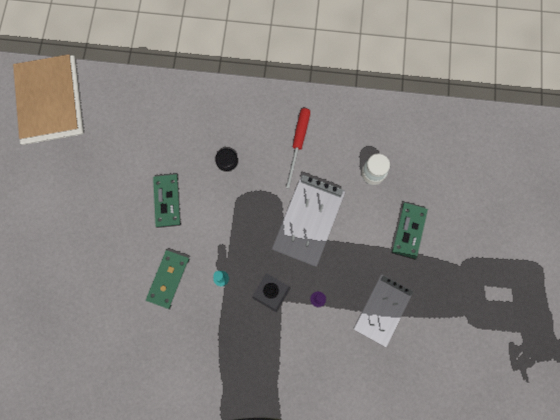

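View pics/scene0.png

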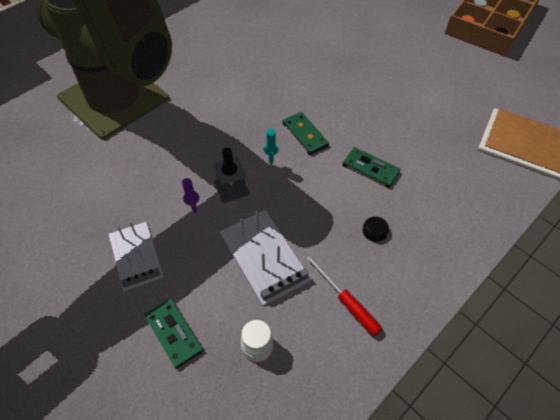

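The top view shows module boards at about (167,200) and (409,230), and the test board at (168,279). The large chassis is at (309,219), the small decoy at (383,311), the stand with the black probe at (271,291), and coloured decoy probes at (220,278) and (318,299). Next I'll enlarge these areas.

```bash
python3 - <<'E'
import cv2
t=cv2.imread("pics/top0.png"); s=cv2.imread("pics/scene0.png")
def crop(im,x,y,w,h,k,n): 
    cv2.imwrite(n,cv2.convertScaleAbs(cv2.resize(im[y:y+h,x:x+w],None,fx=k,fy=k,interpolation=cv2.INTER_CUBIC),alpha=1.6))
crop(t,145,165,150,150,4,"pics/ca.png")
crop(t,265,165,170,100,4.7,"pics/cb.png")
E
```

```text
(no output)
```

View pics/ca.png

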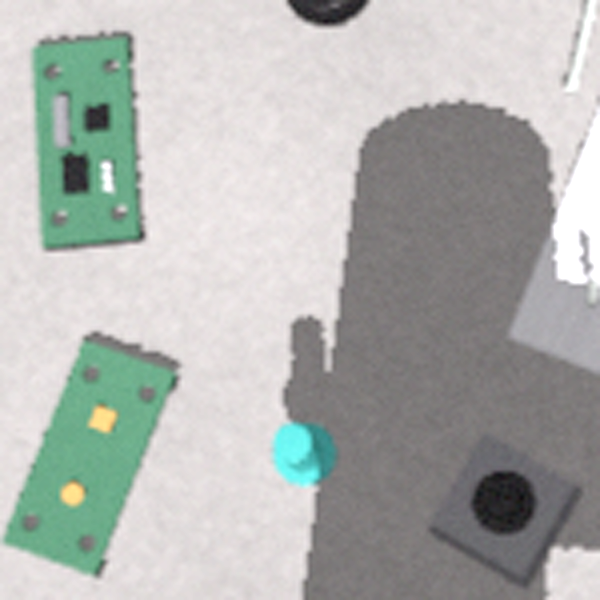

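View pics/cb.png

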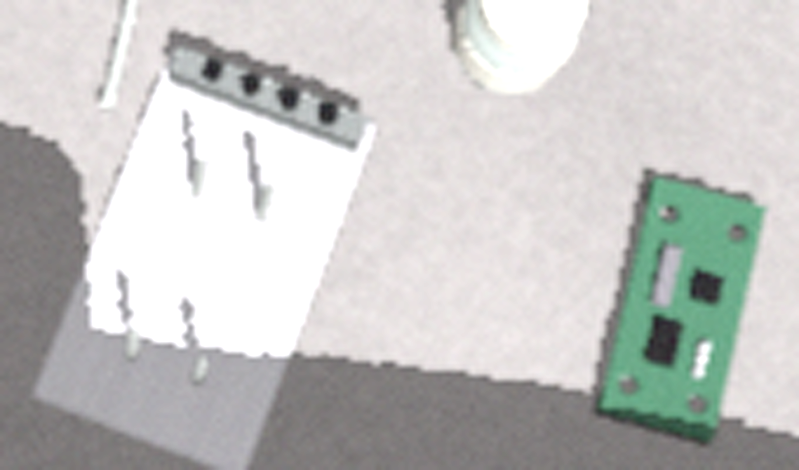

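Crop A (4x) shows board A's holes at (53,71), (112,66), (60,217) and (120,213). The test board's holes are at (92,374), (147,394), (31,522) and (87,543), with the square pad at (102,419) and the round pad at (73,494). Crop B (4.7x) shows board C's holes at (669,213), (738,233), (628,385) and (698,404). The posts need a closer look to tell tip from base.

```bash
python3 - <<'E'
import cv2,numpy as np
t=cv2.imread("pics/top0.png"); s=cv2.imread("pics/scene0.png")
def crop(im,x,y,w,h,k,n): 
    cv2.imwrite(n,cv2.resize(im[y:y+h,x:x+w],None,fx=k,fy=k,interpolation=cv2.INTER_CUBIC))
crop(t,270,170,80,95,6,"pics/cc.png")
crop(s,215,205,100,98,6,"pics/cd.png")
E
```

```text
(no output)
```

View pics/cc.png

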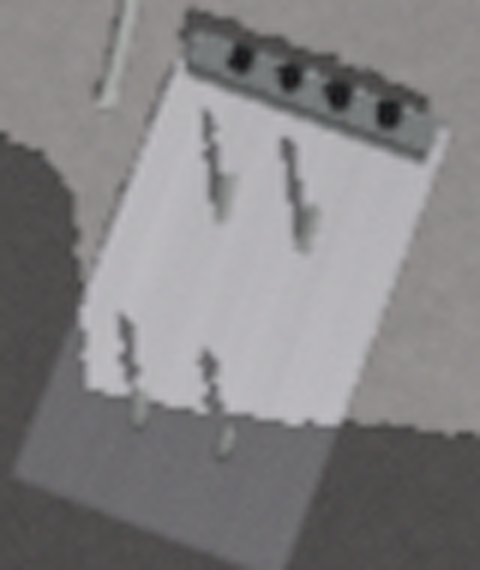

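View pics/cd.png

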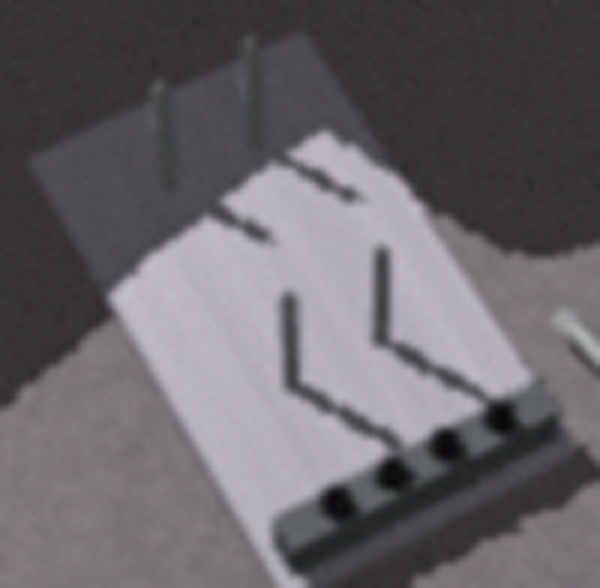

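The post bases in the top crop (6x) are at about (221,216), (304,246), (139,422) and (223,454). In the scene crop (6x) the tips are at (158,82), (250,38), (290,294) and (383,248), and the bases at (169,188), (292,386) and (381,342). Now I'll fit the poses.

```bash
cat > h.py <<'E'
import numpy as np, cv2
from scipy.optimize import least_squares
from plant import env
HX,HY=44,17
def proj(cam,P):
    m=env.camera_model(cam); f=210/np.tan(np.radians(m["vfov"])/2)
    c=np.atleast_2d(P)@m["R"].T+m["t"]
    return c[:,:2]/c[:,2:]*f+[m["cx"],m["cy"]]
def unproj(cam,uv,z):
    m=env.camera_model(cam); f=210/np.tan(np.radians(m["vfov"])/2)
    d=m["R"].T@np.array([(uv[0]-m["cx"])/f,(uv[1]-m["cy"])/f,1]); c=-m["R"].T@m["t"]
    return c+d*(z-c[2])/d[2]
def full(p,k,off): return (np.array(p,float)+.5)/k-.5+off
def fit(obs,guess):
    """obs: list of (cam, local Nx3 points, pixels Nx2); returns x,y,yaw"""
    def place(q,L):
        c,s=np.cos(q[2]),np.sin(q[2]); L=np.array(L,float)
        return np.c_[q[0]+c*L[:,0]-s*L[:,1],q[1]+s*L[:,0]+c*L[:,1],L[:,2]]
    r=least_squares(lambda q:np.concatenate([(proj(c,place(q,L))-U).ravel() for c,L,U in obs]),guess,x_scale=[1,1,.01])
    return r.x,np.sqrt(np.mean(r.fun**2))
E
cat > m.py <<'E'
from h import *
def L4(z,a=HX,b=HY): return [(a,b,z),(a,-b,z),(-a,b,z),(-a,-b,z)]
def board(n,holes,corn,k,off):
    U=full(holes+corn,k,off); c=unproj("top",U.mean(0),14)
    d=unproj("top",U[0],14)-unproj("top",U[2],14)
    L=L4(14)+L4(14,60,28)
    print(n,*[np.round(x,3) for x in fit([("top",L,U)],[c[0],c[1],np.arctan2(d[1],d[0])])])
board("A",[(53,71),(112,66),(60,217),(120,213)],[(35,45),(130,35),(45,248),(142,239)],4,[145,165])
board("T",[(92,374),(147,394),(31,522),(87,543)],[(88,342),(176,377),(6,540),(101,573)],4,[145,165])
board("C",[(669,213),(738,233),(628,385),(698,404)],[(655,176),(763,208),(603,405),(714,430)],4.7,[265,165])
o=[270,170]
b=full([(221,216),(304,246),(139,422),(223,454)],6,o)
tp=full([(158,82),(250,38),(290,294),(383,248)],6,[215,205])   # order: -x-y? scene left = right of top
tb=full([(169,188),(292,386),(381,342)],6,[215,205])
c=unproj("top",b.mean(0),8);d=unproj("top",b[0],8)-unproj("top",b[2],8);g=[c[0],c[1],np.arctan2(d[1],d[0])]
St=[(-HX,-HY,74),(-HX,HY,74),(HX,-HY,74),(HX,HY,74)]
Sb=[(-HX,-HY,8),(HX,-HY,8),(HX,HY,8)]
pan=[("top",[(-95,55,8),(-95,-55,8)],full([(14,476),(285,570)],6,o))]
for n,ob in dict(top=[("top",L4(8),b)]+pan,scT=[("scene",St,tp)],scB=[("scene",Sb,tb)]).items(): print(n,*[np.round(x,3) for x in fit(ob,g)])
q,_=fit([("top",L4(8),b)],g); print(q)
P=[[q[0]+np.cos(q[2])*x-np.sin(q[2])*y,q[1]+np.sin(q[2])*x+np.cos(q[2])*y,74] for x,y,_ in L4(0)]
print("tips in top crop",np.round((proj("top",P)-o)*6+2.5))
print("probe",unproj("top",full((503,502),4,[145,165]),130),"handle; plate",unproj("top",full((506,510),4,[145,165]),70))
print(unproj("scene",(228,152),130))
E
python3 m.py
```

```text
A [6.08904e+02 2.90462e+02 2.10000e-01] 0.286
T [ 4.29193e+02  2.59017e+02 -2.31000e-01] 0.612
C [ 6.00124e+02 -2.73803e+02 -1.63000e-01] 0.678
top [ 5.91665e+02 -3.93610e+01 -2.54000e-01] 2.47
scT [ 5.85988e+02 -3.76940e+01 -2.66000e-01] 0.473
scB [ 5.85904e+02 -3.79380e+01 -2.61000e-01] 0.076
[ 5.85933776e+02 -3.81103548e+01 -2.66339654e-01]
tips in top crop [[230. 172.]
 [317. 205.]
 [142. 393.]
 [231. 428.]]
probe [423.22452512  23.4215295  130.        ] handle; plate [422.55896938  23.48279209  70.        ]
[430.90830171  24.28505009 130.        ]
```

```bash
cat >> h.py <<'E'
CH=np.array([585.9,-37.9,-0.265])
def ori(yaw):  # tool down, yaw wrapped to (-pi/2,pi/2]
    return [np.pi,0,(yaw+np.pi/2)%np.pi-np.pi/2]
def green(cam="top"):
    im=env.camera(cam); h=cv2.cvtColor(im,cv2.COLOR_BGR2HSV)
    m=cv2.inRange(h,(50,90,40),(82,255,255))
    n,l,s,c=cv2.connectedComponentsWithStats(m)
    return [np.r_[c[i],s[i,4]].round(1) for i in range(1,n) if s[i,4]>150]
def pick(x,y,yaw,z=2,up=150):
    env.move_ptp([x,y,up],ori(yaw)); env.move_straight([x,y,z+25]); env.move_straight([x,y,z],max_speed=60)
    env.grab(50); s=env.get_state(); print("grip",s["gripper_width"],s["grip_force"],s["eef_pos"],s["tool_rot"])
    env.move_straight([x,y,up])
def snap(n,*crops):
    for cam,x,y,w,hh,k in crops:
        im=env.camera(cam); cv2.imwrite(f"pics/{n}_{cam}.png",cv2.resize(im[y:y+hh,x:x+w],None,fx=k,fy=k,interpolation=cv2.INTER_CUBIC))
E
python3 - <<'E'
from h import *
env.open(); print(green())
pick(608.9,290.5,0.21)
env.move_ptp([CH[0],CH[1],110],ori(CH[2])); s=env.get_state()
print(s["time_s"],s["gripper_width"],s["eef_pos"],s["tool_rot"],s["ft_force"],green())
snap("hA",("scene",200,160,130,95,6),("top",250,140,130,95,6))
E
```

```text
[array([166.4, 200.1, 815. ]), array([410. , 229.8, 841. ]), array([ 167. ,  279.1, 1030. ])]
grip 0.6316211227224925 52.79806852340698 [609.66875872 290.80084021   2.99921833] [-3.14132791e+00 -1.84158789e-03  2.10024354e-01]
8.2667 0.6364256116345193 [586.30978418 -37.1033928  110.20518953] [-3.14117000e+00 -4.43355497e-04 -2.63896743e-01] [-0.93342015  1.09282773 -1.06649469] [array([409.9, 229.5, 768. ]), array([166.5, 280. , 806. ])]
```

View pics/hA_scene.png

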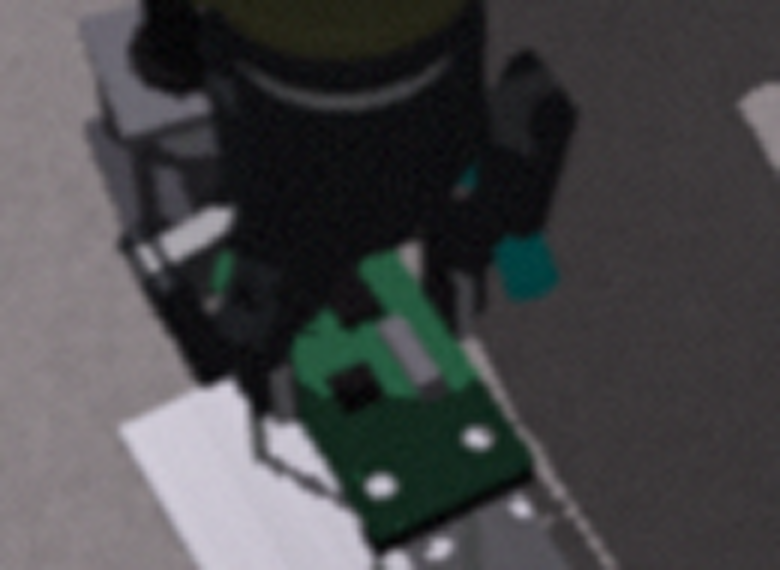

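In the 6x scene crop the held board's +x holes are at (381,486) and (479,438), and its front corners at about (374,542) and (531,470).

```bash
python3 - <<'E'
from h import *
U=full([(381,486),(479,438),(374,542),(531,470)],6,[200,160])
for z in (119,121):
    L=[(44,-17,z),(44,17,z),(60,-28,z),(60,28,z)]
    for n in (2,4): print(z,n,fit([("scene",L[:n],U[:n])],CH))
E
```

```text
119 2 (array([ 5.86445092e+02, -3.58629142e+01, -2.60874464e-01]), np.float64(0.011280579821631252))
119 4 (array([ 5.86963185e+02, -3.52925796e+01, -2.88229883e-01]), np.float64(0.44585555090049217))
121 2 (array([ 5.87293197e+02, -3.66947955e+01, -2.60519478e-01]), np.float64(0.0055618876164745985))
121 4 (array([ 5.87789924e+02, -3.61144261e+01, -2.87953574e-01]), np.float64(0.4614117113151019))
```

```bash
cat >> h.py <<'E'
def seat(n,dx=0,dy=0,zp=2):
    """lower held board as n-th (0=lowest) on posts from TCP offset dx,dy; push home and release"""
    zf=zp+8+14*n; x0,y0=CH[0]+dx,CH[1]+dy
    for ex,ey in [(0,0),(1.5,0),(-1.5,0),(0,1.5),(0,-1.5),(2,2),(-2,-2),(2,-2),(-2,2)]:
        x,y=x0+ex,y0+ey
        env.move_straight([x,y,82],ori(CH[2]),max_speed=60)
        hit=env.move_straight([x,y,zf+1],max_speed=60,f_stop=20)
        s=env.get_state(); z=s["eef_pos"][2]; print("try",ex,ey,hit,z-zf,s["ft_force"])
        if z<zf+4: break
    else: return False
    env.move_straight([x,y,zf-2],max_speed=20,f_stop=30)
    s=env.get_state(); print("end",s["eef_pos"]-[x,y,zf],s["ft_force"],s["tool_rot"])
    return True
E
python3 - <<'E'
from h import *
print(seat(0,-1.4,-1.2),env.get_state()["time_s"])
E
```

```text
try 0 0 False 1.2290464512943693 [ 0.07191776 -0.16329208 -0.21102555]
end [ 0.31411906 -0.02274472  0.86744682] [-8.42515745  2.06748374 15.86756043] [ 3.14135563e+00  8.65097681e-04 -2.64837166e-01]
True 10.6667
```

```bash
python3 - <<'E'
from h import *
env.open(); p=[CH[0]-1.4,CH[1]-1.2]
env.move_straight([*p,160]); env.move_ptp([560,-170,200],ori(0)); 
g=green(); print(g)
c=[k for k in g if np.hypot(k[0]-410,k[1]-229.8)<2.5]
snap("r1",("top",140,160,300,160,2.6))
if c:
    pick(600.1,-273.8,-0.163)
    env.move_ptp([CH[0]-1.4,CH[1]-1.2,110],ori(CH[2])); print(green(),env.get_state()["time_s"])
    snap("hC",("scene",200,160,130,95,6))
E
```

```text
[array([306.6, 225.9, 590. ]), array([166.4, 280.3, 756. ])]
```

View pics/r1_top.png

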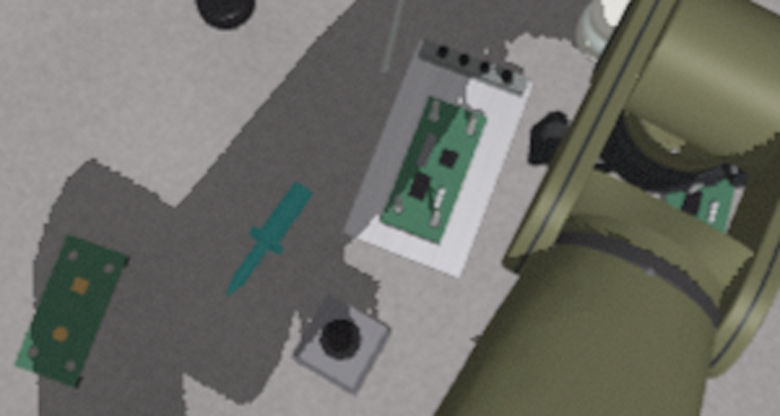

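The first board is seated flat. The turquoise decoy is now lying down at about (242,252), probably fallen over. Board C's white component is at about (414,240), so C hasn't moved and only the arm is hiding it. I'll pick C.

```bash
python3 - <<'E'
from h import *
pick(600.1,-273.8,-0.163)
env.move_ptp([CH[0]-1.4,CH[1]-1.2,110],ori(CH[2])); s=env.get_state(); print(s["eef_pos"],green(),s["time_s"])
snap("hC",("scene",200,160,130,95,6))
E
```

```text
grip 0.631628537614622 52.84903943538666 [ 600.84968253 -274.21516951    3.02143548] [ 3.14095772e+00 -1.81269787e-03 -1.63022468e-01]
[584.87770066 -39.82304931 110.12872047] [array([166.5, 280.3, 826. ])] 17.5333
```

View pics/hC_scene.png

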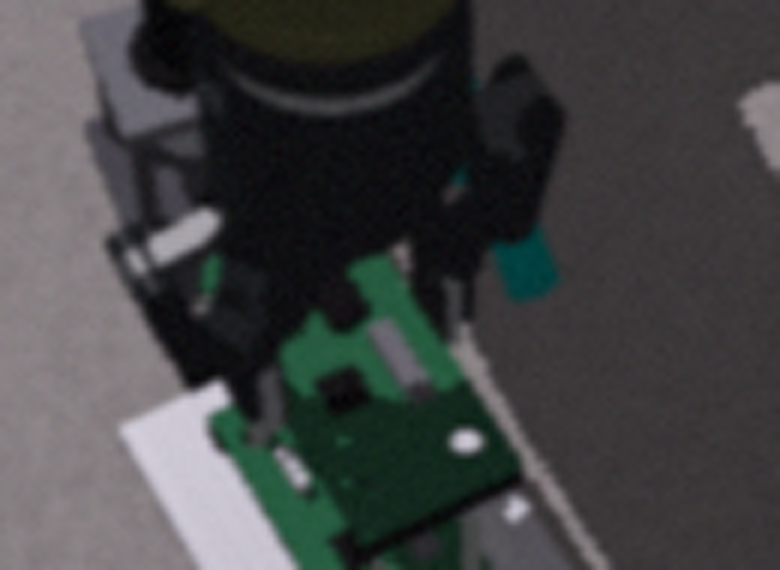

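The visible hole is at (466,441) in the 6x crop, and the corner is at about (520,473).

```bash
python3 - <<'E'
from h import *
p=unproj("scene",full((466,441),6,[200,160]),121)[:2]
c,s=np.cos(CH[2]),np.sin(CH[2]); ctr=p-[c*44-s*17,s*44+c*17]
print(ctr); d=CH[:2]-ctr; dx,dy=np.array([-1.4,-1.2])+d; print(dx,dy)
if np.hypot(*d)<4:
    print(seat(1,dx,dy),env.get_state()["time_s"])
E
```

```text
[585.25118452 -40.05931659]
-0.7511845197100455 0.9593165928659275
try 0 0 False 1.0530159762587914 [ 0.36546896 -1.06938147 -0.1382963 ]
end [ 0.05135127 -0.04332866  0.86390851] [-9.20967424  1.12973528 17.37154429] [ 3.14115381e+00  1.42730428e-03 -2.64805184e-01]
True 19.65
```

```bash
python3 - <<'E'
from h import *
env.open(); p=env.get_state()["eef_pos"]
env.move_straight([CH[0]-.75,CH[1]+.96,170]); env.move_ptp([350,-420,230],ori(0)); 
print(green())
snap("r2",("top",110,140,320,220,2.5),("scene",0,0,560,420,1.4))
E
```

```text
[array([306.7, 223.2, 733. ]), array([166. , 280.7, 905. ])]
```

View pics/r2_top.png

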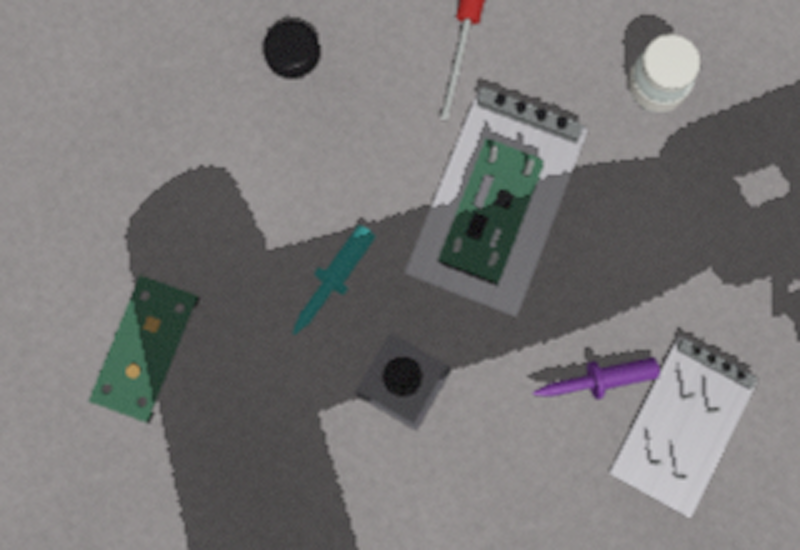

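View pics/r2_scene.png

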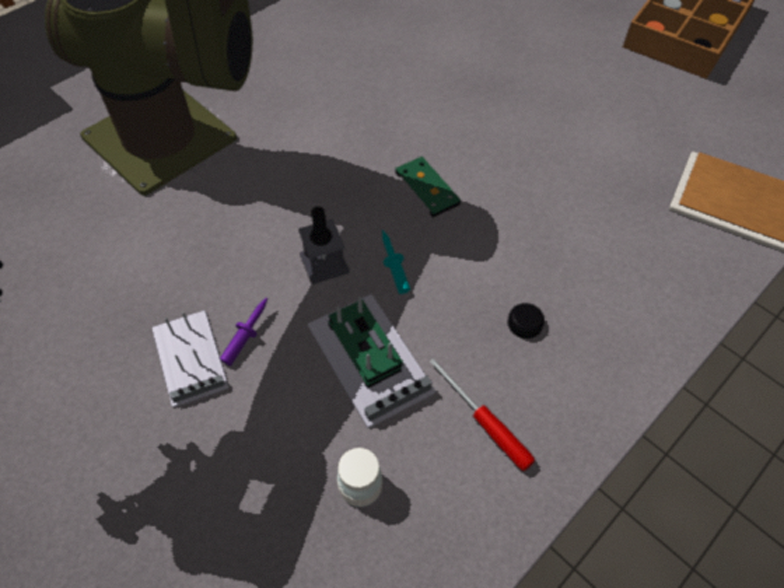

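Both coloured decoys fell over by themselves. Only two modules exist, and both are stacked flat. The test board's holes are at (145,296), (180,309), (107,389) and (142,401) in the 2.5x crop, so it hasn't moved. I'll pick it now.

```bash
python3 - <<'E'
from h import *
L=[(a*x,b*y,14) for a,b in((44,17),(60,28)) for x,y in((1,1),(1,-1),(-1,1),(-1,-1))]
U1=full([(92,374),(147,394),(31,522),(87,543),(88,342),(176,377),(6,540),(101,573)],4,[145,165])
U2=full([(145,296),(180,309),(107,389),(142,401),(141,278),(198,298),(90,402),(150,421)],2.5,[110,140])
q1=fit([("top",L,U1)],[429,259,-.23]);q,e=fit([("top",L,U1),("top",L,U2)],[429,259,-.23]); print(q,e)
env.move_ptp([450,240,150],ori(q[2]))
pick(q[0],q[1],q[2])
env.move_ptp([CH[0]-1,CH[1],115],ori(CH[2])); s=env.get_state(); print(s["eef_pos"],s["time_s"])
snap("hT",("scene",200,160,130,95,6))
E
```

```text
[ 4.28921868e+02  2.59003219e+02 -2.29528539e-01] 0.5750189536197512
grip 0.6317895782263465 52.8609037399292 [429.71704998 259.36848153   2.91458654] [-3.14052270e+00 -1.43332119e-03 -2.29490370e-01]
[584.66434763 -36.96530168 114.86876803] 29.9917
```

View pics/hT_scene.png

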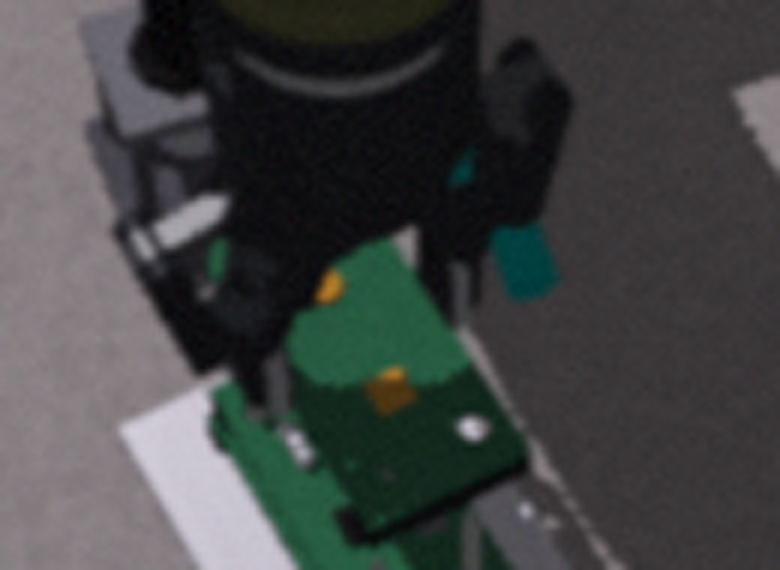

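The test board's hole is at (474,429) in the 6x crop, with the square pad towards +x.

```bash
python3 - <<'E'
from h import *
p=unproj("scene",full((474,429),6,[200,160]),126)[:2]
c,s=np.cos(CH[2]),np.sin(CH[2]); ctr=p-[c*44-s*17,s*44+c*17]
d=CH[:2]-ctr; dx,dy=np.array([-1,0])+d; print(ctr,dx,dy)
if np.hypot(*d)<4 and seat(2,dx,dy):
    env.open(); env.move_straight([CH[0]+dx,CH[1]+dy,190])
    env.move_ptp([423,23.5,190],ori(CH[2]))
    snap("r3",("scene",200,130,130,95,6)); print(env.get_state()["eef_pos"],env.get_state()["time_s"])
E
```

```text
[586.06179561 -37.49261421] -1.1617956061651284 -0.40738579076435855
try 0 0 False 0.9050731565894097 [-1.32234559  1.06557945  2.2880407 ]
end [ 0.25741931 -0.0516451   0.77095976] [-8.85795379  1.35875568 18.26390795] [ 3.14134638e+00  8.59984764e-04 -2.64876894e-01]
[424.08076011  23.16607762 190.35673425] 34.275
```

View pics/r3_scene.png

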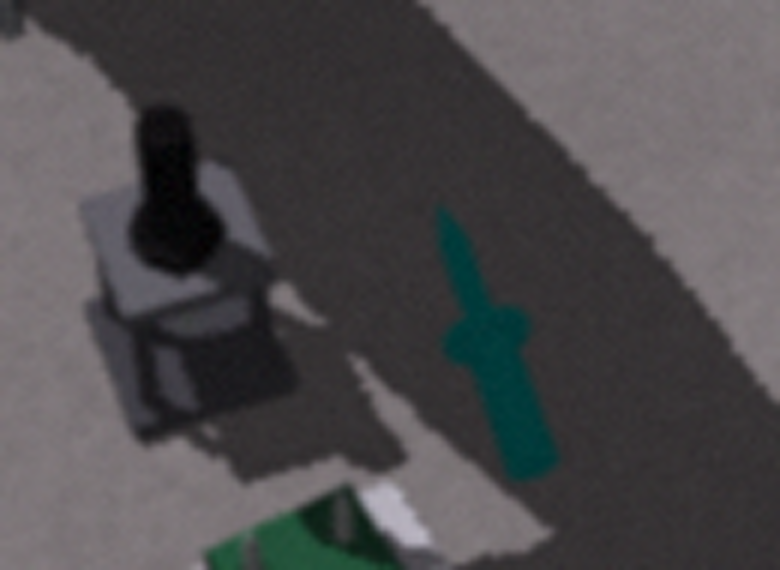

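The handle's top centre is at (163,118), the collar at (178,233), and the plate corners average (177,238), all in the 6x crop at offset (200,130).

```bash
python3 - <<'E'
from h import *
for u,z in (((163,118),130),((178,233),76),((177,238),70)): print(unproj("scene",full(u,6,[200,130]),z))
print(proj("scene",[[423,23.5,190]]))
s=env.get_state(); print(s["ft_force"])
E
```

```text
[423.67603741  27.3080965  130.        ]
[429.07472405  23.70667789  76.        ]
[426.60234753  24.80827548  70.        ]
[[222.47329508 129.51448515]]
[ 0.24185393  0.34008479 -1.06605273]
```

```bash
cat >> h.py <<'E'
PG=[424.5,24.3,84]
def pad(sx,z):
    c,s=np.cos(CH[2]),np.sin(CH[2]); return np.array([CH[0]+sx*22*c,CH[1]+sx*22*s,z])
E
python3 - <<'E'
from h import *
env.move_ptp([PG[0],PG[1],160],ori(CH[2])); env.move_straight(PG,max_speed=80)
env.grab(60); s=env.get_state(); print(s["gripper_width"],s["grip_force"],s["eef_pos"],s["ft_force"])
env.move_straight([PG[0],PG[1],190],max_speed=100)
env.move_ptp(pad(-1,190),ori(CH[2])); env.move_straight(pad(-1,52+69+20),max_speed=100)
s=env.get_state(); print(s["eef_pos"],s["tool_rot"],s["time_s"],pad(-1,0),proj("scene",pad(-1,52)),proj("scene",pad(-1,72)))
a=env.camera("scene");b=env.camera("top")
f=lambda im,x,y:cv2.resize(im[y:y+60,x:x+65],None,fx=6,fy=6,interpolation=cv2.INTER_CUBIC)
u=proj("scene",pad(-1,62))[0];v=proj("top",pad(-1,62))[0]
o=[int(u[0]-32),int(u[1]-30)];p=[int(v[0]-32),int(v[1]-30)];print(o,p)
cv2.imwrite("pics/tip.png",cv2.convertScaleAbs(np.hstack([f(a,*o),f(b,*p)]),alpha=1.5))
E
```

```text
0.21725745218042736 58.48771870136261 [424.75719628  24.29745659  84.28482719] [-0.41318595  0.0990171   1.97715674]
[564.65658655 -32.01910619 141.26961186] [-3.14154042e+00 -3.65246312e-04 -2.64834039e-01] 38.7417 [564.66796498 -32.1379961    0.        ] [[254.36573127 229.30659221]] [[254.01646751 223.98628367]]
[222, 196] [272, 199]
```

View pics/tip.png

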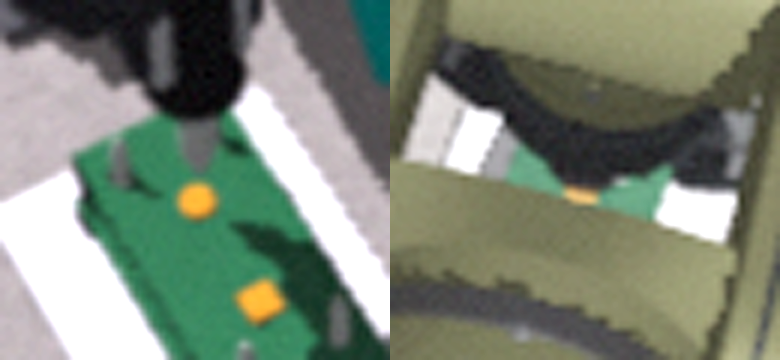

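In the left crop (scene, 6x) the round pad is at (197,201), the square pad at (261,300) and the tip's end at about (200,170). The tip sits about 1 px right of prediction, while the pads match prediction. I'll check the shaft column numerically.

```bash
python3 - <<'E'
from h import *
e=env.get_state()["eef_pos"]; a=np.mean([env.camera("scene").astype(float) for _ in range(8)],0)
# shaft is grey on green: use R-channel relative to G
r=a[...,2]-a[...,1]*.6
for v in range(216,228): print(v,np.round(r[v,248:264]).astype(int))
for z in(72,82): print(proj("scene",[[e[0],e[1],z]]))
o=(a[...,2]-a[...,0]>70)&(a[...,2]>90); n,l,s,c=cv2.connectedComponentsWithStats(o.astype(np.uint8))
print([(c[i].round(2),s[i,4]) for i in range(1,n) if 10<s[i,4]<80 and 240<c[i][0]<280]); print(proj("scene",[pad(-1,52),pad(1,52)]))
E
```

```text
216 [-14 -15 -12   1  12  17  16  17  19  19   7 -12 -14  11  50  73]
217 [-18 -17 -12   3  19  24  25  24  25  23   9  -9 -17  -8  26  63]
218 [-15 -16 -12   2  20  27  27  26  26  24  12  -7 -16 -16   2  40]
219 [-16 -15 -14  -1  19  26  27  27  26  23  11  -2  -8 -12 -11  18]
220 [-15 -16 -15  -5  17  25  27  27  26  19   1  -8  -8  -7 -10   3]
221 [-16 -16 -16 -10   9  23  26  26  24  13  -7 -13 -11  -9 -10  -8]
222 [-15 -16 -17 -14   0  16  26  27  21   4 -11 -16 -14 -15 -15 -17]
223 [-17 -16 -16 -16 -10   4  20  24  14  -4 -14 -15 -16 -15 -17 -18]
224 [-16 -16 -15 -17 -16  -9   7  15   3 -12 -15 -16 -15 -16 -15 -17]
225 [-16 -16 -17 -18 -18 -15  -4   2  -8 -15 -17 -16 -15 -16 -15 -15]
226 [-17 -16 -17 -17  -4  19  34  35  19  -6 -16 -16 -15 -15 -16 -16]
227 [-15 -16 -17  -5  38  79  93  93  73  30  -7 -16 -16 -16 -16 -15]
[[254.21950545 224.19308977]]
[[254.04199637 221.46366395]]
[(array([254.5, 229. ]), np.int32(26)), (array([265.03, 245.81]), np.int32(32))]
[[254.36573127 229.30659221]
 [264.9642014  246.07687116]]
```

```bash
python3 - <<'E'
from h import *
for sx in(-1,1):
    p=pad(sx,0)+[-.9,-.7,0]
    env.move_straight([p[0],p[1],141],ori(CH[2]),max_speed=60); env.move_straight([p[0],p[1],126],max_speed=40); env.wait(.2)
    h=env.move_straight([p[0],p[1],117],max_speed=10,f_stop=5); s0=env.get_state(); env.wait(.7); s=env.get_state()
    print(h,s0["eef_pos"]-[p[0],p[1],121],s0["ft_force"],s["ft_force"],s["tool_rot"])
    if sx>0: cv2.imwrite("pics/touch.png",env.camera("scene"))
    env.move_straight([p[0],p[1],141],max_speed=60)
env.move_straight(pad(1,195)+[-.9,-.7,0])
env.move_ptp([PG[0],PG[1],190],ori(CH[2])); s=env.get_state(); print(s["eef_pos"],s["time_s"])
# tip wander check
a=np.mean([env.camera("scene").astype(float) for _ in range(4)],0); u=proj("scene",[PG[0],PG[1],121])[0]; print(u)
g=a.mean(2); U,V=map(int,u)
for v in range(V-6,V+5): print(v,g[v,U-8:U+9].round().astype(int))
E
```

```text
True [ 0.12977593 -0.00799253 -0.14793968] [ 0.24254817 -0.17320975  4.12565595] [-0.2773694  -0.2556022   5.93730385] [-3.14158888e+00 -2.75983870e-04 -2.64953556e-01]
True [ 0.12056795 -0.01837302 -0.13826806] [-0.39643641  0.81976887  4.35134627] [0.17399918 0.44445462 5.24337401] [ 3.14155827e+00 -3.20734820e-04 -2.64948416e-01]
[424.95177113  24.13327505 189.82776946] 46.7833
[226.26749379 153.16826278]
147 [118 120 117 105  74  67  67  65  63  62  62  57  52  52  50  49  50]
148 [118 118 119 111  84  68  65  65  63  63  61  57  53  50  51  49  50]
149 [119 120 119 118 106  85  72  66  65  62  62  58  53  52  50  49  49]
150 [118 120 120 118 116 111  96  75  65  62  61  56  52  52  49  49  51]
151 [118 120 121 120 119 119 110  84  68  62  59  53  51  52  51  51  51]
152 [118 121 121 121 117 117 114  98  76  64  57  51  50  52  50  52  52]
153 [118 117 119 117 114 116 119 112  93  69  56  51  50  49  49  49  51]
154 [115 117 117 117 116 118 121 117 106  82  62  52  50  49  49  50  50]
155 [117 116 117 117 117 119 119 120 116 106  82  58  50  50  51  52  51]
156 [118 118 118 116 115 116 116 116 117 116 103  70  51  49  52  57  63]
157 [121 122 119 116 115 116 116 116 118 115 107  81  61  63  71  74  86]
```

```bash
python3 - <<'E'
from h import *
h=env.move_straight([PG[0],PG[1],100],max_speed=80,f_stop=12); print(h,env.get_state()["eef_pos"])
h=env.move_straight([PG[0],PG[1],83.3],max_speed=20,f_stop=6); s=env.get_state(); print(h,s["eef_pos"],s["ft_force"])
if s["eef_pos"][2]<86:
    env.open(); env.wait(.3); env.move_straight([PG[0],PG[1],190],max_speed=100); env.move_ptp([350,-420,230],ori(0)); env.wait(.5)
    print(green(),env.get_state()["time_s"])
    t=env.camera("top");s=env.camera("scene");f=lambda im,x,y,w,hh,k:cv2.resize(im[y:y+hh,x:x+w],(400,400))
    t0=cv2.imread("pics/top0.png"); 
    for n,im,(x,y,w,h2) in(("before",t0,(262,280,20,20)),("after",t,(262,280,20,20))):
        m=im[y:y+h2,x:x+w].mean(2)<35; q=np.argwhere(m); print(n,len(q),q.mean(0) if len(q) else 0)
    r0=cv2.imread("pics/scene0.png")
    for n,im in(("b",r0),("a",s)):
        q=np.argwhere(im[145:178,220:242].mean(2)<40); print(n,len(q),q.mean(0),q.min(0),q.max(0))
    o=(s[...,2].astype(int)-s[...,0]>50); _,l,st,c=cv2.connectedComponentsWithStats(o.astype(np.uint8))
    print([(c[i].round(1),st[i,4]) for i in range(1,len(c)) if 10<st[i,4]<80 and 240<c[i][0]<280],proj("scene",[pad(-1,52),pad(1,52)]))
E
```

```text
False [425.07349226  24.26391425 100.71112613]
True [424.16892933  24.30856114  84.26771294] [-0.87618962 -0.28390358  3.35756173]
[array([306.7, 221.8, 942. ])] 53.3833
before 177 [9.96045198 8.37288136]
after 180 [10.25555556  8.44444444]
b 408 [18.45833333  8.60784314] [2 0] [32 21]
a 385 [18.17662338  8.52727273] [2 0] [32 21]
[(array([254.5, 229. ]), np.int32(12)), (array([264.9, 245.8]), np.int32(38))] [[254.36573127 229.30659221]
 [264.9642014  246.07687116]]
```

The probe hangs as it did before, and the stack is seated at the right height.

```bash
python3 -c "
from plant import env
print(env.close_job())"
```

```text
the job is handed in; nothing more can be done
None
```

The job is handed in: both module boards present (there was no third) and the test board on top are fully home on the chassis, the probe rested about 0.7 s on the round pad and then the square one, and it hangs back in its stand; the two coloured decoy probes, upright at the start, were lying on the bench when I looked later (I think they tipped over by themselves).

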